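# File the returned carton beside its mate in a packed row

### The arm

A 6-joint arm with a two-finger parallel gripper is mounted at the origin on a cart in front of the work surface, level with it; the furniture and walls round the work are solid. World frame = base frame: x ahead of the robot, y to its left, z up, the work surface at z = 0. Lengths are in m, angles in degrees, forces in N, time in s.
With the tool pointing down it reaches from about 0.275 to 0.975 m from the base axis. Payload 8.4 kg.
Tool frame: the origin (TCP) lies between the finger pads; the fingertips stand 19 mm ahead of it and the grasp point (between the pads) is the TCP; z points along the fingers, y is the line along which they close (so a half turn about z gives the same grasp; the last joint's range is limited). The gripper opens to 92 mm and grips with 3 to 60 N. Pads are 20 mm wide; open, the fingers measure 128 mm over their backs; the gripper's body (75 mm by 189 mm) begins 69 mm behind the grasp point.
Start: joints at [69.305, 20.225, 93.587, -0, 66.188, -0.138], TCP at [0.219, 0.585, 0.234] pointing down, gripper open.
Joint ranges: [-150.9, 150.9], [-52.94, 120.26], [3.33, 152.33], [-74.26, 254.26], [0, 154.13], [-172.89, 172.89]. Speed limits (degrees/s): [127.2, 127.2, 159.86, 180, 180, 180].

### API

Orientations are given as a 3x3 rotation matrix whose columns are the frame's x, y, z axes.
In Python, from station import ctrl gives the robot as it stands. The module is installed in compiled form; this text tells all that it offers.
- The arm moves only by the shell command python3 -m handwheel 'ROWS' [FORCE]. ROWS is JSON, a list of rows, each an object of numbers: "dx", "dy", "dz": the shift along the tool's x, y, z in mm; "ax", "ay", "az": the turn, a rotation vector about the tool's x, y, z in degrees; "hand": the finger opening in mm, from 0 to 91.9. In form: [{"dx": .., "dy": .., "dz": .., "ax": .., "ay": .., "az": .., "hand": ..}, ...]. A call has 1 to 5 rows; each row is the pose to reach, as a shift and turn from the pose commanded when the call began, along the tool's axes at that moment; what a row does not reach only later rows make up. A row lasts 1/10 s, in which the tool goes at most 50 mm and 8.59 degrees, less where a joint would pass 70% of its speed; a pose out of reach is approached as far as the arm can. A call with a gripper value outside its range is refused whole. The fingers move at their own pace and stop on an object; FORCE is the grip in N (left out, the last holds). Time passes only in rows, so rows that repeat a pose let the fingers close. It gives the time, the measured TCP pose, the force, the opening and the grip force at its end, in the units of the state.
- ctrl.get_obs(): the state, without advancing time (a new reading comes with each control period).
- ctrl.capture(name): name is "scene" or "top" or "wrist"; returns (picture, depth): 420x560x3 uint8, red, green, blue; 420x560 float32, m along the optical axis (not along the pixel's ray), 0 where there is no reading.
- ctrl.get_calibration(name): a dict with "fx", "fy", "cx", "cy" (pixels), "view" (4x4, takes a point from world to camera coordinates). Camera axes: x right, y down, z forward; pixel columns grow to the right and rows downward; lengths in m; the calibration is good to about 2 mm. A picture is of the moment at which its call begins: read the wrist's pose just before it. get_calibration takes no time and is no camera call; for the wrist camera it gives the pose at the moment of the call.
- ctrl.sign_off(): hands the job in; it is judged then, once.
Trained networks look in the newest picture that a camera, given by its name, has taken for a name from the list of things; names that differ only in an ending like _2 or _b are one class to them, and where a whole thing is asked for, a point or a joint stands for the part that bears it (a point fixed in the world has none). Each returns a list of dicts, best first, with "p" (0 to 1); they miss things now and then, are a little off and sometimes report something else, mostly with a low value. They report only what shows in the picture. A call takes as long as a camera call. They do not tell look-alikes from the thing itself.
- ctrl.find_in(camera, target): "position" ([x, y, z] in m, in world coordinates, good to about 4 mm: the middle of the surface that is visible of it).
- ctrl.outline_of(camera, target): "region" (420x560 bool, what is visible of it).
- ctrl.mark_of(camera, target): "position" ([x, y, z] in m, in world coordinates, good to about 4 mm: a listed point, or the origin of a listed thing).
The state is a dict: "t": time; "q": joint angles; "qvel": joint speeds; "joint_efforts": joint torques, N m; "tool_pos": TCP position; "eef_rot": TCP orientation; "contact_force": force on the tool from outside, world axes, zero at the start; "wrist_torque": the same for the moment, N m; "grip_width": opening from 0.0 (shut) to 1.0 (fully open); "grip_force": force on a finger pad.
Only numpy, scipy, OpenCV 4.12 (cv2) and the standard library are available. Lean on these libraries where they do the work, as an engineer would, in place of code of your own. Each camera call takes 0.05 s, during which the arm holds its last target. There are 200 camera calls.

### The job

The loose yellow-labelled carton belongs in the row in the rack, standing upright directly next to the other yellow-labelled carton, on the side towards the wooden sliding end block. Make room by sliding the cartons on that side, and the block, along the rack; stand the loose carton in the gap, then slide the block back up so that the whole row is closed up tight. Keep the other cartons upright in the rack throughout, and do not disturb the hand-gel bottle.

Things in the scene. Friction and masses are not known exactly. Their poses are not given: they have to be found in the camera images.
- rack: Grey rack, fixed: a channel for one row of cartons. Origin: centre of underside, on the counter; y along the row, x across (+x away from the robot), z up. 316 mm long. Channel floor at z 6 mm, 53 mm wide between 6 mm lips 18 mm high. Fixed end plate at +y end, 110 mm high, inner face y = +150 mm; the row starts against it. 18 mm high stop at -y end, inner face y = -150 mm.
- end_block (a joint): Slide of the wooden end block along the rack, m: 0 to 0.102, growing towards the rack's -y end. Its face to the row lies at rack y = -0.0015 - value, its centre at -0.0165 - value. Stays where left; 1.5 N friction. Starts at 0 to 0.008, close to the row of four; five cartons pressed tight give about 0.034.
- end_block_grip (a point): Point in the middle of the wooden end block, 95 mm above the rack's underside. The block is 52 mm wide in rack x, 30 mm in rack y, top 119 mm above the rack's underside; it can be gripped from above across rack x.
- loose_carton: Loose yellow-labelled carton, green and black print, upright on the counter left or right of the rack. 46 mm in its x, 37 mm in its y, 145 mm tall (z up), about 0.13 kg. Origin: centre of underside. Yellow patch on top and near the top of both x faces. A half turn makes no difference.
- carton_yellow: The yellow-labelled carton in the row; size, axes and origin as the loose one, its y along the row as the rack's. One of the three nearest the end plate, so at least one carton stands between it and the end block.
- carton_blue: Carton of the same make, size and axes with a blue label, one of the three nearest the end plate.
- carton_red: Carton of the same make, size and axes with a red label, one of the three nearest the end plate.
- carton_white: Carton of the same make, size and axes with a white label, always the one nearest the end block at the start.
- gel_bottle: Hand-gel bottle, 46 x 80 x 137 mm, standing on the counter on the other side of the rack from the loose carton. Origin: centre of its underside.
Things that resemble listed ones, but are neither listed nor needed, are in the scene too. Leave any pink look-alike of the carton_white alone.

How it is judged:
By the outcome, as a careful person would: the job done as asked, in the order asked, and still so for the second after the job is handed in, with the robot touching nothing.
It also fails if it takes over 64 s, if anything falls off the work surface, if the arm or the gripper's body presses on something with over 40 N, if the wrist force passes 120 N, or if a joint passes its speed limit or range.

## Working session

There is one attempt and no reset: what is moved stays moved. The work goes in short steps, Python scripts to look and compute and a shell command to move; the robot and the scene stay as the last step left them, time stands still between calls to the robot, and variables do not carry over. Pictures are saved under pics/ and viewed, at most 10 in all, crops included, and the job is handed in when it is done.

```bash
mkdir -p pics; cat > h.py <<'E'
import numpy as np, cv2
from station import ctrl
def pix2w(c,u,v,d):
    k=ctrl.get_calibration(c); p=np.array([(u-k['cx'])/k['fx']*d,(v-k['cy'])/k['fy']*d,d,1])
    return (np.linalg.inv(k['view'])@p)[:3]
def cloud(c,depth):
    k=ctrl.get_calibration(c); v,u=np.mgrid[:420,:560]
    p=np.stack([(u-k['cx'])/k['fx']*depth,(v-k['cy'])/k['fy']*depth,depth,np.ones_like(depth)],-1)
    return (p@np.linalg.inv(k['view']).T)[...,:3]
E
python3 - <<'E'
from h import *
ims=[]
for c in ['scene','top']:
    im,d=ctrl.capture(c); cv2.imwrite(f'pics/{c}0.png',im[...,::-1]); np.savez(f'{c}0.npz',im=im,d=d)
    for t in ['rack','end_block_grip','loose_carton','carton_yellow','carton_blue','carton_red','carton_white','gel_bottle']:
        print(c,t,[(np.round(r['position'],3).tolist(),round(r['p'],2)) for r in ctrl.mark_of(c,t)][:4])
o=ctrl.get_obs(); print(o['t'],o['tool_pos'],o['eef_rot'],o['grip_width'])
E
```

```text
scene rack [([0.524, -0.024, -0.001], 0.62)]
scene end_block_grip [([0.525, 0.036, 0.003], 0.67), ([0.519, -0.04, 0.094], 0.63), ([0.432, -0.326, 0.001], 0.37)]
scene loose_carton [([0.416, 0.32, 0.003], 0.89), ([0.522, 0.036, 0.002], 0.4)]
scene carton_yellow [([0.524, 0.065, 0.003], 0.67), ([0.531, 0.106, 0.004], 0.54)]
scene carton_blue [([0.524, 0.034, 0.003], 0.85)]
scene carton_red [([0.53, 0.106, 0.006], 0.86)]
scene carton_white [([0.521, -0.007, 0.008], 0.95), ([0.41, 0.077, -0.0], 0.95), ([0.629, -0.148, -0.003], 0.62)]
scene gel_bottle [([0.432, -0.325, 0.004], 0.56)]
top rack [([0.521, -0.025, -0.001], 0.87)]
top end_block_grip [([0.516, -0.045, 0.094], 0.81)]
top loose_carton [([0.416, 0.323, -0.001], 0.93), ([0.526, 0.074, 0.011], 0.17)]
top carton_yellow [([0.525, 0.07, 0.008], 0.81)]
top carton_blue [([0.525, 0.03, 0.005], 0.66)]
top carton_red [([0.524, 0.108, 0.007], 0.55)]
top carton_white [([0.409, 0.08, 0.001], 0.92), ([0.626, -0.15, -0.001], 0.85), ([0.527, 0.108, 0.006], 0.54)]
top gel_bottle [([0.436, -0.329, 0.001], 0.86), ([0.524, -0.026, 0.0], 0.74)]
0.9 [0.21947448 0.58519673 0.23360273] [[-9.36315701e-01  3.51159376e-01  1.05120660e-05]
 [ 3.51159376e-01  9.36315701e-01 -3.48638595e-06]
 [-1.10668896e-05  4.27052633e-07 -1.00000000e+00]] 0.9993964958982967
```

View pics/scene0.png

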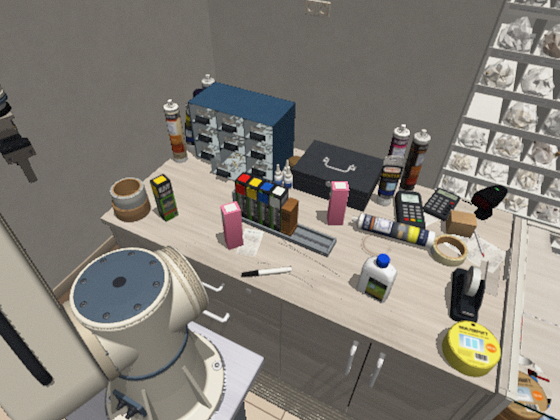

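View pics/top0.png

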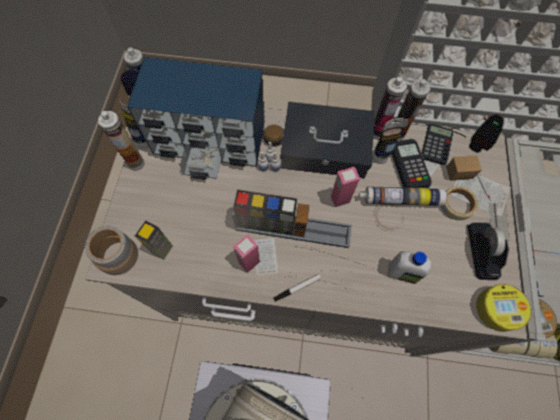

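The row from the end plate (+y, on the left) reads red, yellow, blue, white, block (top picture, about (243,198) to (300,220)). The loose carton is at (150,235), the pink look-alikes are at (247,252) and (345,185), and the bottle is at (412,265). Next I'll measure yaw and heights from the depth images.

```bash
python3 - <<'E'
from h import *
for c in ['top','scene']:
    z=np.load(f'{c}0.npz'); P=cloud(c,z['d'])
    def rect(name,x0,x1,y0,y1,z0,z1):
        m=(P[...,0]>x0)&(P[...,0]<x1)&(P[...,1]>y0)&(P[...,1]<y1)&(P[...,2]>z0)&(P[...,2]<z1)&(z['d']>0)
        q=P[m]; 
        if len(q)<5: print(c,name,len(q)); return
        r=cv2.minAreaRect((q[:,:2]*1000).astype(np.float32)); print(c,name,len(q),'z',np.median(q[:,2]).round(4),np.round(r[0],1),np.round(r[1],1),round(r[2],1))
    rect('loose',.36,.47,.27,.37,.135,.16)
    rect('row',.47,.58,-.03,.16,.14,.165)
    rect('block',.47,.58,-.09,-.02,.11,.13)
    rect('plate',.47,.58,.125,.16,.105,.115)
    rect('rack lips',.45,.6,-.22,-.07,.010,.025)
    rect('pink',.36,.46,.03,.12,.135,.16)
    for t in (['loose_carton','carton_yellow','carton_blue','carton_white','carton_red']):
        for r in ctrl.outline_of(c,t)[:2]:
            q=P[r['region']&(z['d']>0)]; q=q[q[:,2]>.14]
            if len(q)>5: print('  ',t,round(r['p'],2),np.round(q.mean(0),4), np.round(cv2.minAreaRect((q[:,:2]*1000).astype(np.float32)),1) if 0 else [np.round(a,1) for a in cv2.minAreaRect((q[:,:2]*1000).astype(np.float32))])
E
```

```text
top loose 325 z 0.1458 [411.8 316.5] [38.4 46.1] 70.1
top row 1169 z 0.152 [523.   47.8] [150.7  49.4] 88.5
top block 252 z 0.1196 [519.8 -41.1] [38.5 51.5] 88.7
top plate 19 z 0.1103 [505.5 129.2] [21.5  5.6] 9.3
top rack lips 345 z 0.0175 [ 518.1 -127.2] [115.4  67. ] 88.1
top pink 332 z 0.146 [408.3  78.4] [38.1 46.9] 50.0
   loose_carton 0.86 [0.4108 0.3159 0.1459] [array([411.8, 316.7]), array([38. , 45.6]), np.float64(71.8)]
   loose_carton 0.65 [0.5218 0.1037 0.1514] [array([524.2, 103.7]), array([38.4, 48.3]), np.float64(89.8)]
   carton_yellow 0.79 [0.5189 0.0662 0.1516] [array([522.4,  66.1]), array([46.5, 35.5]), np.float64(0.2)]
   carton_blue 0.63 [0.5194 0.0281 0.1516] [array([521.8,  28.2]), array([37.6, 47.8]), np.float64(89.2)]
   carton_white 0.93 [0.4076 0.0779 0.146 ] [array([408.4,  78.4]), array([38.1, 46.8]), np.float64(50.5)]
   carton_white 0.77 [ 0.5172 -0.0091  0.1515] [array([520.5,  -9. ]), array([46.6, 35.2]), np.float64(1.2)]
   carton_red 0.94 [0.5216 0.1029 0.1514] [array([524.3, 103. ]), array([37.5, 48.2]), np.float64(88.8)]
scene loose 183 z 0.1443
[... 263 characters left out ...]
scene pink 216 z 0.144 [408.1  80.9] [39.7 46.1] 49.7
   loose_carton 0.63 [0.41   0.3177 0.1443] [array([412. , 319.5]), array([39.5, 45.9]), np.float64(68.3)]
   carton_yellow 0.69 [0.5186 0.0684 0.1496] [array([523.6,  69.5]), array([50.4, 41.5]), np.float64(2.0)]
   carton_blue 0.56 [0.5188 0.0308 0.1496] [array([522.1,  31.4]), array([36.5, 47.3]), np.float64(86.8)]
   carton_white 0.79 [ 0.5167 -0.0078  0.149 ] [array([520.6,  -6.5]), array([39.7, 48. ]), np.float64(88.0)]
   carton_white 0.72 [ 0.6254 -0.1484  0.1442] [array([ 626.6, -147.9]), array([40.9, 45.4]), np.float64(29.7)]
   carton_red 0.73 [0.5202 0.1066 0.1496] [array([524.8, 106.2]), array([38.6, 49. ]), np.float64(88.8)]
```

```bash
cat > go.py <<'E'
import sys
from h import *
# usage: go.py x y z yaw_of_tool_y(deg) -> shifts in tool axes (mm), az (deg)
x,y,z,a=map(float,sys.argv[1:5]); o=ctrl.get_obs(); R=np.array(o['eef_rot'])
d=R.T@(np.array([x,y,z])-o['tool_pos'])*1000
cur=np.degrees(np.arctan2(R[1,1],R[0,1])); az=-((a-cur+90)%180-90)
print('t',round(o['t'],2),'pos',np.round(o['tool_pos'],4),'cur yaw',round(cur,1),'q6',round(o['q'][5],1),'F',np.round(o['contact_force'],1),'w',round(o['grip_width']*91.9,1),'-> d',d.round(1),'az',round(az,1))
E
python3 go.py .522 .0295 .234 -1.8
python3 -m handwheel '[{"dx":-478,"dy":-414},{"dx":-478,"dy":-414},{"dx":-478,"dy":-414},{"dx":-478,"dy":-414},{"dx":-478,"dy":-414}]'
python3 go.py .522 .0295 .234 -1.8
```

```text
t 1.4 pos [0.2195 0.5852 0.2336] cur yaw 69.4 q6 -0.1 F [0.2 0.4 0.6] w 91.7 -> d [-4.784e+02 -4.140e+02 -4.000e-01] az 71.2
t 1.4 pos [0.2195 0.5852 0.2336] cur yaw 69.4 q6 -0.1 F [0.2 0.4 0.6] w 91.7 -> d [-4.784e+02 -4.140e+02 -4.000e-01] az 71.2invalid input at $[0]: expected keys dx, dy, dz, ax, ay, az, hand
```

All keys are required in each row.

```bash
python3 -m handwheel '[{"dx":-478,"dy":-414,"dz":0,"ax":0,"ay":0,"az":71.2,"hand":91.9},{"dx":-478,"dy":-414,"dz":0,"ax":0,"ay":0,"az":71.2,"hand":91.9},{"dx":-478,"dy":-414,"dz":0,"ax":0,"ay":0,"az":71.2,"hand":91.9},{"dx":-478,"dy":-414,"dz":0,"ax":0,"ay":0,"az":71.2,"hand":91.9},{"dx":-478,"dy":-414,"dz":0,"ax":0,"ay":0,"az":71.2,"hand":91.9}]' 20
python3 go.py .522 .0295 .234 -1.8
```

```text
t: 1.9
tool_pos: [0.3395, 0.3639, 0.2338]
eef_rot: [[-0.441, 0.898, 0.0], [0.898, 0.441, 0.0], [0.0, 0.001, -1.0]]
contact_force: [1.3, 0.2, 0.2]
grip_width: 1.001
grip_force: 0.0
t 1.9 pos [0.3395 0.3639 0.2338] cur yaw 26.1 q6 20.7 F [1.3 0.2 0.2] w 92.0 -> d [-3.806e+02  1.650e+01 -3.000e-01] az 27.9
```

```bash
python3 -m handwheel '[{"dx":-381,"dy":16,"dz":0,"ax":0,"ay":0,"az":27.9,"hand":91.9},{"dx":-381,"dy":16,"dz":0,"ax":0,"ay":0,"az":27.9,"hand":91.9},{"dx":-381,"dy":16,"dz":0,"ax":0,"ay":0,"az":27.9,"hand":91.9},{"dx":-381,"dy":16,"dz":0,"ax":0,"ay":0,"az":27.9,"hand":91.9},{"dx":-381,"dy":16,"dz":0,"ax":0,"ay":0,"az":27.9,"hand":91.9}]' 20
python3 go.py .522 .0295 .234 -1.8
```

```text
t: 2.4
tool_pos: [0.4604, 0.1448, 0.234]
eef_rot: [[0.026, 1.0, 0.001], [1.0, -0.026, 0.0], [0.0, 0.001, -1.0]]
contact_force: [0.4, 0.9, -0.7]
grip_width: 1.002
grip_force: 0.0
t 2.4 pos [0.4604 0.1448 0.234 ] cur yaw -1.5 q6 18.8 F [ 0.4  0.9 -0.7] w 92.1 -> d [-113.6   64.6   -0. ] az 0.3
```

```bash
python3 -m handwheel '[{"dx":-114,"dy":65,"dz":0,"ax":0,"ay":0,"az":0,"hand":91.9},{"dx":-114,"dy":65,"dz":0,"ax":0,"ay":0,"az":0,"hand":91.9},{"dx":-114,"dy":65,"dz":0,"ax":0,"ay":0,"az":0,"hand":91.9},{"dx":-114,"dy":65,"dz":0,"ax":0,"ay":0,"az":0,"hand":91.9},{"dx":-114,"dy":65,"dz":0,"ax":0,"ay":0,"az":0,"hand":91.9}]' 20 >/dev/null
cat > look.py <<'E'
import sys
from h import *
n=sys.argv[1]; im,d=ctrl.capture('wrist'); cv2.imwrite(f'pics/{n}.png',im[...,::-1]); P=cloud('wrist',d)
for t in sys.argv[2:]:
    for r in ctrl.outline_of('wrist',t)[:2]:
        q=P[r['region']&(d>0)]; zt=np.percentile(q[:,2],95); q=q[q[:,2]>zt-.006]
        a=cv2.minAreaRect((q[:,:2]*1000).astype(np.float32)); print(t,round(r['p'],2),'top',zt.round(4),[np.round(b,1) for b in a])
E
python3 look.py w1 carton_blue carton_yellow carton_white carton_red end_block_grip; python3 go.py .522 .0295 .234 -1.8
```

```text
carton_blue 0.82 top 0.1518 [array([522.4,  33. ]), array([39.3, 45.9]), np.float64(88.4)]
carton_yellow 0.58 top 0.1519 [array([523.4,  70.9]), array([36.9, 45.5]), np.float64(88.5)]
carton_yellow 0.49 top 0.0213 [array([ 438.3, -286.4]), array([ 6.3, 41.6]), np.float64(88.2)]
carton_white 0.64 top 0.1451 [array([583.9, -55.7]), array([ 37.2, 222.9]), np.float64(26.1)]
carton_white 0.63 top 0.1457 [array([408.2,  82.1]), array([38.1, 46.5]), np.float64(49.4)]
carton_red 0.61 top 0.152 [array([524.4, 108.9]), array([36.5, 46.1]), np.float64(88.7)]
end_block_grip 0.6 top 0.1193 [array([520.7, -38.5]), array([34.3, 51.4]), np.float64(88.4)]
t 3.2 pos [0.5214 0.0321 0.2337] cur yaw -1.3 q6 4.7 F [-0.1  0.  -0.1] w 91.8 -> d [-2.6  0.6 -0.3] az 0.5
```

View pics/w1.png

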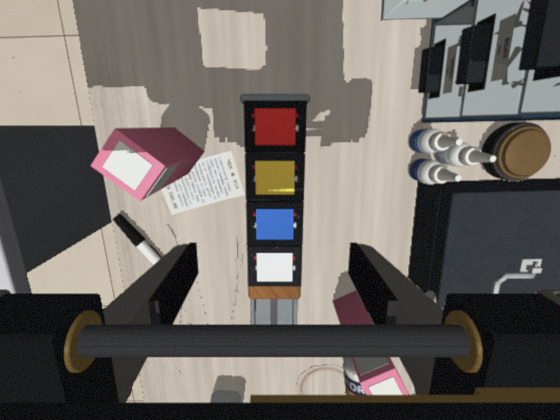

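The wrist view shows red (275,127), yellow (275,177), blue (275,224), white (275,267) and the block (275,292). The hand is centred over blue, so I'll descend and grip it.

```bash
python3 -m handwheel '[{"dx":-1,"dy":1,"dz":40,"ax":0,"ay":0,"az":0,"hand":91.9},{"dx":-1,"dy":1,"dz":80,"ax":0,"ay":0,"az":0,"hand":91.9},{"dx":-1,"dy":1,"dz":110,"ax":0,"ay":0,"az":0,"hand":91.9},{"dx":-1,"dy":1,"dz":121,"ax":0,"ay":0,"az":0,"hand":91.9},{"dx":-1,"dy":1,"dz":121,"ax":0,"ay":0,"az":0,"hand":70}]' 20
python3 -m handwheel '[{"dx":0,"dy":0,"dz":0,"ax":0,"ay":0,"az":0,"hand":35},{"dx":0,"dy":0,"dz":0,"ax":0,"ay":0,"az":0,"hand":35},{"dx":0,"dy":0,"dz":0,"ax":0,"ay":0,"az":0,"hand":35},{"dx":0,"dy":0,"dz":0,"ax":0,"ay":0,"az":0,"hand":35},{"dx":0,"dy":0,"dz":0,"ax":0,"ay":0,"az":0,"hand":35}]' 20
```

```text
t: 3.7
tool_pos: [0.5219, 0.0304, 0.1116]
eef_rot: [[0.024, 1.0, -0.003], [1.0, -0.024, -0.0], [-0.0, -0.003, -1.0]]
contact_force: [-0.5, 1.0, 0.2]
grip_width: 0.933
grip_force: 0.0
t: 4.2
tool_pos: [0.523, 0.0301, 0.1131]
eef_rot: [[0.025, 1.0, 0.001], [1.0, -0.025, 0.0], [0.0, 0.001, -1.0]]
contact_force: [-0.8, 0.2, 1.4]
grip_width: 0.503
grip_force: 2.6
```

```bash
python3 -m handwheel '[{"dx":0,"dy":0,"dz":0,"ax":0,"ay":0,"az":0,"hand":35},{"dx":-4,"dy":0,"dz":0,"ax":0,"ay":0,"az":0,"hand":35},{"dx":-9,"dy":0,"dz":0,"ax":0,"ay":0,"az":0,"hand":35},{"dx":-15,"dy":0,"dz":0,"ax":0,"ay":0,"az":0,"hand":35},{"dx":-21,"dy":0,"dz":0,"ax":0,"ay":0,"az":0,"hand":35}]' 20
python3 -m handwheel '[{"dx":-6,"dy":0,"dz":0,"ax":0,"ay":0,"az":0,"hand":35},{"dx":-12,"dy":0,"dz":0,"ax":0,"ay":0,"az":0,"hand":35},{"dx":-18,"dy":0,"dz":0,"ax":0,"ay":0,"az":0,"hand":35},{"dx":-24,"dy":0,"dz":0,"ax":0,"ay":0,"az":0,"hand":35},{"dx":-28,"dy":0,"dz":0,"ax":0,"ay":0,"az":0,"hand":35}]' 20
python3 go.py .522 -.02 .24 -1.5
```

```text
t: 4.7
tool_pos: [0.5228, 0.0099, 0.1132]
eef_rot: [[0.026, 1.0, 0.001], [1.0, -0.026, 0.002], [0.002, 0.001, -1.0]]
contact_force: [-1.1, 7.1, 6.5]
grip_width: 0.499
grip_force: 20.0
t: 5.2
tool_pos: [0.5221, -0.0183, 0.1132]
eef_rot: [[0.026, 1.0, 0.001], [1.0, -0.026, 0.002], [0.002, 0.001, -1.0]]
contact_force: [-0.4, 7.1, 6.3]
grip_width: 0.503
grip_force: 20.0
t 5.2 pos [ 0.5221 -0.0183  0.1132] cur yaw -1.5 q6 -0.8 F [-0.4  7.1  6.3] w 46.2 -> d [-1.500e+00  1.000e-01 -1.268e+02] az 0.0
```

```bash
python3 -m handwheel '[{"dx":0,"dy":0,"dz":0,"ax":0,"ay":0,"az":0,"hand":35},{"dx":1,"dy":0,"dz":0,"ax":0,"ay":0,"az":0,"hand":60},{"dx":1,"dy":0,"dz":0,"ax":0,"ay":0,"az":0,"hand":91.9},{"dx":1,"dy":0,"dz":0,"ax":0,"ay":0,"az":0,"hand":91.9},{"dx":1,"dy":0,"dz":-20,"ax":0,"ay":0,"az":0,"hand":91.9}]' 20
python3 -m handwheel '[{"dx":0,"dy":0,"dz":-50,"ax":0,"ay":0,"az":0,"hand":91.9},{"dx":0,"dy":0,"dz":-100,"ax":0,"ay":0,"az":0,"hand":91.9},{"dx":0,"dy":0,"dz":-125,"ax":0,"ay":0,"az":0,"hand":91.9},{"dx":0,"dy":0,"dz":-125,"ax":0,"ay":0,"az":0,"hand":91.9},{"dx":0,"dy":0,"dz":-125,"ax":0,"ay":0,"az":0,"hand":91.9}]' 20
python3 look.py w2 carton_blue carton_yellow carton_white carton_red end_block_grip; python3 go.py .412 .319 .27 -20
```

```text
t: 5.7
tool_pos: [0.5198, -0.0179, 0.1307]
eef_rot: [[0.025, 1.0, -0.005], [1.0, -0.025, 0.0], [-0.0, -0.005, -1.0]]
contact_force: [-1.1, -0.3, 0.3]
grip_width: 0.828
grip_force: 0.0
t: 6.2
tool_pos: [0.5214, -0.0179, 0.2574]
eef_rot: [[0.025, 1.0, 0.0], [1.0, -0.025, -0.0], [-0.0, 0.0, -1.0]]
contact_force: [-0.4, -0.2, -0.4]
grip_width: 1.001
grip_force: 0.0
carton_blue 0.82 top 0.151 [array([521.6,  -1.6]), array([38. , 45.9]), np.float64(88.5)]
carton_blue 0.5 top 0.1178 [array([521.3, -23.1]), array([151.5,  50.4]), np.float64(87.0)]
carton_yellow 0.61 top 0.151 [array([523. ,  70.5]), array([36.3, 46.1]), np.float64(88.5)]
carton_yellow 0.21 top 0.1181 [array([518.6, -84.9]), array([27.8, 51.6]), np.float64(87.1)]
carton_white 0.82 top 0.1451 [array([407.9,  81.7]), array([37.5, 46.6]), np.float64(49.2)]
carton_white 0.7 top 0.142 [array([ 608.4, -130.6]), array([15.7,  6.9]), np.float64(6.8)]
carton_red 0.84 top 0.1511 [array([524.1, 108. ]), array([37.4, 46. ]), np.float64(88.1)]
end_block_grip 0.64 top 0.1181 [array([518.5, -84.9]), array([27.8, 51.4]), np.float64(87.1)]
t 6.5 pos [ 0.521  -0.0179  0.2563] cur yaw -1.4 q6 -0.7 F [-0.1  0.6  0.2] w 91.8 -> d [ 334.1 -117.4  -13.4] az 18.6
```

View pics/w2.png

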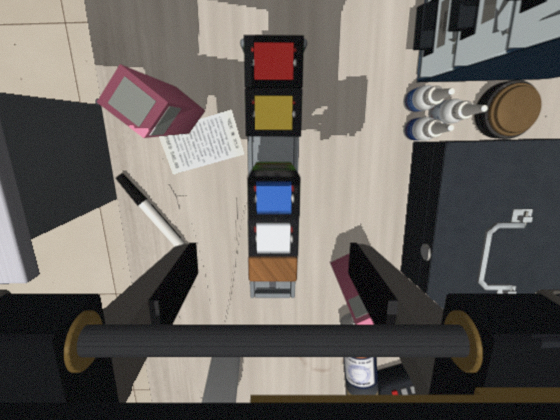

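Blue's position doesn't add up with the block's, so I'll check the height profile along the rack for a tilt.

```bash
python3 - <<'E'
from h import *
for c in ['wrist','top']:
    im,d=ctrl.capture(c); P=cloud(c,d)[d>0]
    m=(abs(P[:,0]-.521)<.015)&(P[:,1]>-.12)&(P[:,1]<.15); q=P[m]
    print(c,[(int(b*1000), q[abs(q[:,1]-b)<.0025][:,2].max().round(3) if (abs(q[:,1]-b)<.0025).any() else None) for b in np.arange(-.12,.15,.005)])
E
```

```text
wrist [(-120, None), (-114, None), (-109, None), (-104, None), (-99, np.float64(0.119)), (-94, np.float64(0.121)), (-89, np.float64(0.12)), (-84, np.float64(0.12)), (-79, np.float64(0.12)), (-74, None), (-69, None), (-64, np.float64(0.151)), (-59, np.float64(0.152)), (-54, np.float64(0.153)), (-49, np.float64(0.153)), (-44, np.float64(0.153)), (-39, np.float64(0.153)), (-34, np.float64(0.153)), (-29, np.float64(0.153)), (-24, np.float64(0.153)), (-19, np.float64(0.153)), (-14, np.float64(0.153)), (-9, np.float64(0.154)), (-4, np.float64(0.153)), (0, np.float64(0.354)), (5, np.float64(0.363)), (10, np.float64(0.36)), (15, np.float64(0.097)), (20, np.float64(0.008)), (25, np.float64(0.007)), (30, np.float64(0.007)), (35, np.float64(0.008)), (40, np.float64(0.008)), (45, np.float64(0.007)), (50, np.float64(0.152)), (55, np.float64(0.152)), (60, np.float64(0.153)), (65, np.float64(0.154)), (70, np.float64(0.153)), (75, np.float64(0.153)), (80, np.float64(0.153)), (85, np.float64(0.153)), (90, np.float64(0.153)), (95, np.float64(0.153)), (100, np.float64(0.154)), (105, np.float64(0.153)),
[... 481 characters left out ...]
(0.643)), (-39, np.float64(0.642)), (-34, np.float64(0.643)), (-29, np.float64(0.643)), (-24, np.float64(0.642)), (-19, np.float64(0.642)), (-14, np.float64(0.642)), (-9, np.float64(0.642)), (-4, np.float64(0.643)), (0, np.float64(0.643)), (5, np.float64(0.643)), (10, np.float64(0.642)), (15, np.float64(0.643)), (20, np.float64(0.643)), (25, np.float64(0.656)), (30, np.float64(0.657)), (35, np.float64(0.657)), (40, np.float64(0.656)), (45, None), (50, None), (55, None), (60, None), (65, None), (70, None), (75, None), (80, None), (85, None), (90, None), (95, None), (100, None), (105, None), (110, None), (115, None), (120, None), (125, None), (130, None), (135, None), (140, None), (145, None)]
```

```bash
python3 - <<'E'
from h import *
im,d=ctrl.capture('wrist'); P=cloud('wrist',d); k=np.arange(30,300,3)
for v in k[::1]:
    u=275; p=P[v,u]; print(v,np.round(p*1000).astype(int).tolist(),end=' ; ')
o=ctrl.get_obs(); print(o['t'])
E
```

```text
30 [528, 169, -1] ; 33 [528, 166, 0] ; 36 [526, 125, 151] ; 39 [526, 123, 150] ; 42 [526, 120, 152] ; 45 [526, 119, 151] ; 48 [526, 116, 151] ; 51 [526, 114, 152] ; 54 [526, 112, 151] ; 57 [526, 110, 152] ; 60 [526, 108, 151] ; 63 [526, 106, 151] ; 66 [526, 104, 151] ; 69 [526, 102, 152] ; 72 [526, 100, 151] ; 75 [526, 97, 152] ; 78 [526, 95, 152] ; 81 [526, 93, 151] ; 84 [526, 91, 150] ; 87 [526, 89, 147] ; 90 [526, 87, 151] ; 93 [525, 85, 151] ; 96 [525, 82, 151] ; 99 [525, 80, 152] ; 102 [525, 78, 151] ; 105 [525, 76, 151] ; 108 [525, 73, 152] ; 111 [525, 71, 152] ; 114 [525, 69, 151] ; 117 [525, 66, 152] ; 120 [525, 64, 153] ; 123 [525, 62, 151] ; 126 [525, 59, 152] ; 129 [525, 57, 151] ; 132 [525, 55, 151] ; 135 [525, 52, 151] ; 138 [525, 44, 4] ; 141 [525, 41, 5] ; 144 [525, 37, 4] ; 147 [525, 33, 6] ; 150 [525, 29, 5] ; 153 [525, 26, 5] ; 156 [525, 22, 8] ; 159 [525, 18, 7] ; 162 [525, 15, 17] ; 165 [524, 16, 52] ; 168 [524, 16, 81] ; 171 [524, 17, 108] ; 174 [524, 17, 128] ; 177 [524, 17, 149] ; 180 [524, 15, 151] ; 183 [524, 13, 151] ; 186 [524, 10, 151] ; 189 [524, 7, 150] ; 192 [524, 5, 151] ; 195 [524, 2, 151] ; 198 [524, 0, 151] ; 201 [524, -3, 152] ; 204 [523, -6, 151] ; 207 [523, -8, 151] ; 210 [523, -11, 152] ; 213 [523, -14, 152] ; 216 [523, -16, 152] ; 219 [523, -20, 150] ; 222 [523, -22, 151] ; 225 [523, -25, 150] ; 228 [523, -28, 151] ; 231 [523, -31, 151] ; 234 [523, -33, 152] ; 237 [523, -36, 152] ; 240 [523, -39, 151] ; 243 [523, -41, 152] ; 246 [523, -45, 150] ; 249 [522, -48, 151] ; 252 [522, -50, 152] ; 255 [522, -54, 151] ; 258 [522, -72, 117] ; 261 [522, -75, 118] ; 264 [522, -78, 119] ; 267 [522, -82, 118] ; 270 [522, -85, 118] ; 273 [522, -89, 118] ; 276 [522, -92, 118] ; 279 [522, -95, 119] ; 282 [521, -160, 7] ; 285 [521, -166, 5] ; 288 [521, -171, 6] ; 291 [520, -172, 12] ; 294 [520, -175, 15] ; 297 [520, -179, 17] ; 6.65
```

The cartons leaned during the drag and then stood back up, so the gap is only about 35 mm, with 13 mm of slack between white and the block. I'll grip blue lower and harder and drag again.

```bash
python3 -m handwheel '[{"dx":16,"dy":1,"dz":20,"ax":0,"ay":0,"az":0,"hand":91.9},{"dx":16,"dy":1,"dz":60,"ax":0,"ay":0,"az":0,"hand":91.9},{"dx":16,"dy":1,"dz":105,"ax":0,"ay":0,"az":0,"hand":91.9},{"dx":16,"dy":1,"dz":145,"ax":0,"ay":0,"az":0,"hand":91.9},{"dx":16,"dy":1,"dz":164,"ax":0,"ay":0,"az":0,"hand":91.9}]' 45
python3 -m handwheel '[{"dx":0,"dy":0,"dz":0,"ax":0,"ay":0,"az":0,"hand":35},{"dx":0,"dy":0,"dz":0,"ax":0,"ay":0,"az":0,"hand":35},{"dx":0,"dy":0,"dz":0,"ax":0,"ay":0,"az":0,"hand":35},{"dx":0,"dy":0,"dz":0,"ax":0,"ay":0,"az":0,"hand":35},{"dx":0,"dy":0,"dz":0,"ax":0,"ay":0,"az":0,"hand":35}]' 45
python3 -m handwheel '[{"dx":0,"dy":0,"dz":0,"ax":0,"ay":0,"az":0,"hand":35},{"dx":0,"dy":0,"dz":0,"ax":0,"ay":0,"az":0,"hand":35},{"dx":-3,"dy":0,"dz":0,"ax":0,"ay":0,"az":0,"hand":35},{"dx":-6,"dy":0,"dz":0,"ax":0,"ay":0,"az":0,"hand":35},{"dx":-9,"dy":0,"dz":0,"ax":0,"ay":0,"az":0,"hand":35}]' 45
```

```text
t: 7.15
tool_pos: [0.5209, -0.0019, 0.0903]
eef_rot: [[0.025, 1.0, -0.004], [1.0, -0.025, 0.0], [-0.0, -0.004, -1.0]]
contact_force: [-0.6, -0.6, -0.5]
grip_width: 1.001
grip_force: 0.0
t: 7.65
tool_pos: [0.5237, -0.0019, 0.0947]
eef_rot: [[0.025, 1.0, 0.002], [1.0, -0.025, -0.0], [0.0, 0.002, -1.0]]
contact_force: [-0.2, 0.1, 0.6]
grip_width: 0.586
grip_force: 0.0
t: 8.15
tool_pos: [0.5233, -0.0104, 0.0942]
eef_rot: [[0.026, 1.0, 0.001], [1.0, -0.026, 0.001], [0.001, 0.001, -1.0]]
contact_force: [-0.7, 3.9, 5.3]
grip_width: 0.499
grip_force: 45.0
```

```bash
python3 -m handwheel '[{"dx":-3,"dy":0,"dz":0,"ax":0,"ay":0,"az":0,"hand":35},{"dx":-6,"dy":0,"dz":0,"ax":0,"ay":0,"az":0,"hand":35},{"dx":-9,"dy":0,"dz":0,"ax":0,"ay":0,"az":0,"hand":35},{"dx":-11,"dy":0,"dz":0,"ax":0,"ay":0,"az":0,"hand":35},{"dx":-11,"dy":0,"dz":0,"ax":0,"ay":0,"az":0,"hand":35}]' 45
python3 -m handwheel '[{"dx":0,"dy":0,"dz":0,"ax":0,"ay":0,"az":0,"hand":60},{"dx":0,"dy":0,"dz":0,"ax":0,"ay":0,"az":0,"hand":91.9},{"dx":0,"dy":0,"dz":0,"ax":0,"ay":0,"az":0,"hand":91.9},{"dx":0,"dy":0,"dz":-30,"ax":0,"ay":0,"az":0,"hand":91.9},{"dx":0,"dy":0,"dz":-80,"ax":0,"ay":0,"az":0,"hand":91.9}]' 20
python3 -m handwheel '[{"dx":0,"dy":0,"dz":-50,"ax":0,"ay":0,"az":0,"hand":91.9},{"dx":0,"dy":0,"dz":-85,"ax":0,"ay":0,"az":0,"hand":91.9},{"dx":0,"dy":0,"dz":-85,"ax":0,"ay":0,"az":0,"hand":91.9}]' 20
cat > prof.py <<'E'
from h import *
im,d=ctrl.capture('wrist'); P=cloud('wrist',d)
c=P[:,275]; last=None
for v in range(5,400):
    z=c[v,2]*1000; lab='T' if 140<z<160 else 'B' if 112<z<124 else 'F' if -5<z<25 else 's'
    if d[v,275]>0 and lab!=last: print(v,lab,np.round(c[v-1]*1000).astype(int),np.round(c[v]*1000).astype(int)); last=lab
E
python3 prof.py; python3 go.py .412 .319 .27 -20
```

```text
t: 8.65
tool_pos: [0.5231, -0.0214, 0.0942]
eef_rot: [[0.026, 1.0, 0.001], [1.0, -0.026, 0.001], [0.001, 0.001, -1.0]]
contact_force: [0.9, 4.3, 6.1]
grip_width: 0.498
grip_force: 45.0
t: 9.15
tool_pos: [0.5201, -0.0219, 0.1717]
eef_rot: [[0.025, 1.0, -0.007], [1.0, -0.025, 0.0], [-0.0, -0.007, -1.0]]
contact_force: [2.0, -0.5, 0.0]
grip_width: 0.913
grip_force: 0.0
t: 9.45
tool_pos: [0.5252, -0.0222, 0.2637]
eef_rot: [[0.025, 1.0, 0.009], [1.0, -0.025, -0.001], [-0.0, 0.009, -1.0]]
contact_force: [-0.3, 0.1, 0.2]
grip_width: 1.0
grip_force: 0.0
5 s [533 194  -3] [533 194  -5]
6 F [533 194  -5] [533 193  -4]
14 s [533 185  -4] [533 185  -6]
15 F [533 185  -6] [533 183  -3]
31 T [532 167  -2] [530 126 147]
131 F [528  52 149] [530  49   2]
175 s [528  -4  24] [528  -4  31]
188 B [527  -4 107] [527  -4 112]
191 s [527  -4 122] [527  -5 125]
195 T [527  -5 139] [527  -4 144]
272 B [525 -78 148] [525 -95 115]
282 F [ 525 -106  115] [ 525 -169    2]
294 s [ 524 -192   -4] [ 524 -194   -5]
296 F [ 524 -196   -5] [ 524 -197   -5]
297 s [ 524 -197   -5] [ 524 -200   -6]
298 F [ 524 -200   -6
[... 434 characters left out ...]
7   -4] [ 523 -240   -5]
321 F [ 523 -240   -5] [ 523 -242   -5]
324 s [ 523 -245   -5] [525   4 340]
360 F [ 521 -314   -5] [ 521 -315   -4]
361 s [ 521 -315   -4] [ 521 -318   -5]
362 F [ 521 -318   -5] [ 521 -320   -5]
366 s [ 521 -326   -5] [ 521 -328   -5]
368 F [ 521 -331   -6] [ 521 -332   -5]
374 s [ 521 -342   -4] [ 521 -345   -6]
376 F [ 521 -347   -6] [ 521 -348   -5]
377 s [ 521 -348   -5] [ 521 -351   -5]
378 F [ 521 -351   -5] [ 521 -352   -4]
390 s [ 520 -375   -4] [ 520 -378   -6]
391 F [ 520 -378   -6] [ 520 -379   -4]
394 s [ 520 -383   -4] [ 520 -387   -6]
t 9.5 pos [ 0.5238 -0.0221  0.2609] cur yaw -1.4 q6 -1.1 F [-0.6  0.1 -0.5] w 92.0 -> d [ 338.2 -120.2   -9.8] az 18.6
```

The gap is now 55 mm (y −4 to 51) with everything upright. Next is the loose carton.

```bash
python3 -m handwheel '[{"dx":338,"dy":-120,"dz":10,"ax":0,"ay":0,"az":18.6,"hand":91.9},{"dx":338,"dy":-120,"dz":10,"ax":0,"ay":0,"az":18.6,"hand":91.9},{"dx":338,"dy":-120,"dz":10,"ax":0,"ay":0,"az":18.6,"hand":91.9},{"dx":338,"dy":-120,"dz":10,"ax":0,"ay":0,"az":18.6,"hand":91.9},{"dx":338,"dy":-120,"dz":10,"ax":0,"ay":0,"az":18.6,"hand":91.9}]' 20
python3 go.py .412 .319 .25 -20
```

```text
t: 10.0
tool_pos: [0.4462, 0.2073, 0.25]
eef_rot: [[0.343, 0.939, -0.002], [0.939, -0.343, -0.001], [-0.002, -0.002, -1.0]]
contact_force: [1.2, 1.3, 0.8]
grip_width: 0.997
grip_force: 0.0
t 10.0 pos [0.4462 0.2073 0.25  ] cur yaw -20.1 q6 44.8 F [1.2 1.3 0.8] w 91.6 -> d [ 93.2 -70.5  -0. ] az -0.1
```

```bash
python3 -m handwheel '[{"dx":93,"dy":-70,"dz":0,"ax":0,"ay":0,"az":0,"hand":91.9},{"dx":93,"dy":-70,"dz":0,"ax":0,"ay":0,"az":0,"hand":91.9},{"dx":93,"dy":-70,"dz":0,"ax":0,"ay":0,"az":0,"hand":91.9},{"dx":93,"dy":-70,"dz":0,"ax":0,"ay":0,"az":0,"hand":91.9},{"dx":93,"dy":-70,"dz":0,"ax":0,"ay":0,"az":0,"hand":91.9}]' 20 >/dev/null
python3 look.py w3 loose_carton; python3 go.py .412 .319 .1 -20
```

```text
loose_carton 0.72 top 0.146 [array([413. , 320.9]), array([37.4, 45.9]), np.float64(70.1)]
t 10.6 pos [0.4143 0.316  0.2512] cur yaw -20.1 q6 57.3 F [0.4 0.1 0.4] w 91.8 -> d [  2.2  -3.2 151.2] az -0.1
```

View pics/w3.png

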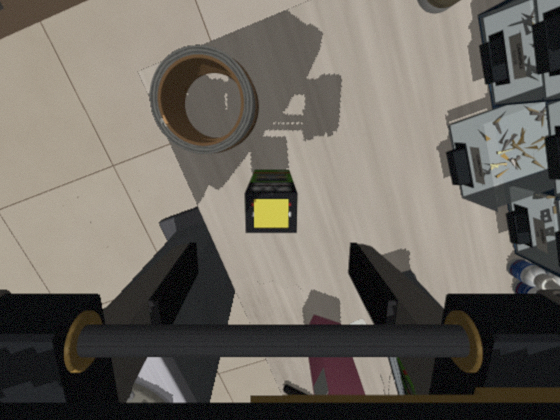

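The loose carton is centred at (271,212) in the wrist view, with a yellow top and clear of the pot at (205,100). Descending to grip it.

```bash
python3 -m handwheel '[{"dx":4,"dy":-3,"dz":30,"ax":0,"ay":0,"az":0,"hand":91.9},{"dx":4,"dy":-3,"dz":75,"ax":0,"ay":0,"az":0,"hand":91.9},{"dx":4,"dy":-3,"dz":115,"ax":0,"ay":0,"az":0,"hand":91.9},{"dx":4,"dy":-3,"dz":142,"ax":0,"ay":0,"az":0,"hand":91.9},{"dx":4,"dy":-3,"dz":146,"ax":0,"ay":0,"az":0,"hand":80}]' 25
python3 -m handwheel '[{"dx":0,"dy":0,"dz":0,"ax":0,"ay":0,"az":0,"hand":35},{"dx":0,"dy":0,"dz":0,"ax":0,"ay":0,"az":0,"hand":35},{"dx":0,"dy":0,"dz":0,"ax":0,"ay":0,"az":0,"hand":35},{"dx":0,"dy":0,"dz":0,"ax":0,"ay":0,"az":0,"hand":35},{"dx":0,"dy":0,"dz":0,"ax":0,"ay":0,"az":0,"hand":35}]' 25
python3 -m handwheel '[{"dx":0,"dy":0,"dz":0,"ax":0,"ay":0,"az":0,"hand":35},{"dx":0,"dy":0,"dz":0,"ax":0,"ay":0,"az":0,"hand":35},{"dx":0,"dy":0,"dz":-20,"ax":0,"ay":0,"az":0,"hand":35},{"dx":0,"dy":0,"dz":-60,"ax":0,"ay":0,"az":0,"hand":35},{"dx":0,"dy":0,"dz":-100,"ax":0,"ay":0,"az":0,"hand":35}]' 25
python3 go.py .5225 .028 .29 -1.5
```

```text
t: 11.1
tool_pos: [0.4114, 0.3195, 0.1029]
eef_rot: [[0.344, 0.939, -0.004], [0.939, -0.344, -0.004], [-0.005, -0.003, -1.0]]
contact_force: [0.4, 0.1, 0.0]
grip_width: 0.94
grip_force: 0.0
t: 11.6
tool_pos: [0.4131, 0.3226, 0.1067]
eef_rot: [[0.342, 0.94, 0.001], [0.94, -0.342, 0.001], [0.001, 0.001, -1.0]]
contact_force: [0.4, -0.8, 0.3]
grip_width: 0.496
grip_force: 6.8
t: 12.1
tool_pos: [0.4119, 0.3218, 0.2064]
eef_rot: [[0.342, 0.94, -0.002], [0.94, -0.342, -0.001], [-0.002, -0.001, -1.0]]
contact_force: [0.3, 0.3, -1.1]
grip_width: 0.497
grip_force: 25.0
t 12.1 pos [0.4119 0.3218 0.2064] cur yaw -20.0 q6 57.9 F [ 0.3  0.3 -1.1] w 45.7 -> d [-238.4  204.4  -83.4] az -18.5
```

```bash
python3 -m handwheel '[{"dx":0,"dy":0,"dz":-45,"ax":0,"ay":0,"az":0,"hand":35},{"dx":0,"dy":0,"dz":-84,"ax":0,"ay":0,"az":0,"hand":35},{"dx":-238,"dy":204,"dz":-84,"ax":0,"ay":0,"az":-18.5,"hand":35},{"dx":-238,"dy":204,"dz":-84,"ax":0,"ay":0,"az":-18.5,"hand":35},{"dx":-238,"dy":204,"dz":-84,"ax":0,"ay":0,"az":-18.5,"hand":35}]' 25
python3 go.py .5225 .028 .29 -1.5
```

```text
t: 12.6
tool_pos: [0.4621, 0.1908, 0.2903]
eef_rot: [[0.02, 1.0, 0.001], [1.0, -0.02, 0.0], [0.0, 0.001, -1.0]]
contact_force: [1.0, -0.1, -1.3]
grip_width: 0.499
grip_force: 25.0
t 12.6 pos [0.4621 0.1908 0.2903] cur yaw -1.1 q6 23.4 F [ 1.  -0.1 -1.3] w 45.9 -> d [-161.5   63.6    0.3] az 0.4
```

```bash
python3 -m handwheel '[{"dx":-161,"dy":64,"dz":0,"ax":0,"ay":0,"az":0.2,"hand":35},{"dx":-161,"dy":64,"dz":0,"ax":0,"ay":0,"az":0.2,"hand":35},{"dx":-161,"dy":64,"dz":0,"ax":0,"ay":0,"az":0.2,"hand":35},{"dx":-161,"dy":64,"dz":0,"ax":0,"ay":0,"az":0.2,"hand":35},{"dx":-161,"dy":64,"dz":0,"ax":0,"ay":0,"az":0.2,"hand":35}]' 25 >/dev/null
python3 -m handwheel '[{"dx":0,"dy":0,"dz":0,"ax":0,"ay":0,"az":0,"hand":35},{"dx":0,"dy":0,"dz":0,"ax":0,"ay":0,"az":0,"hand":35}]' 25
python3 look.py w4 carton_yellow loose_carton; python3 go.py .5225 .028 .115 -1.5
```

```text
t: 13.3
tool_pos: [0.5213, 0.0299, 0.2898]
eef_rot: [[0.029, 1.0, -0.001], [1.0, -0.029, 0.0], [0.0, -0.001, -1.0]]
contact_force: [-0.0, 0.9, -0.9]
grip_width: 0.502
grip_force: 25.0
carton_yellow 0.58 top 0.152 [array([523.7,  70.5]), array([36.4, 45.8]), np.float64(88.5)]
loose_carton 0.89 top 0.3285 [array([521.5,  41.3]), array([32.2, 46.3]), np.float64(88.0)]
t 13.45 pos [0.5214 0.03   0.2899] cur yaw -1.6 q6 4.8 F [-0.3  0.1 -0.9] w 45.9 -> d [ -2.    1.1 174.9] az -0.1
```

View pics/w4.png

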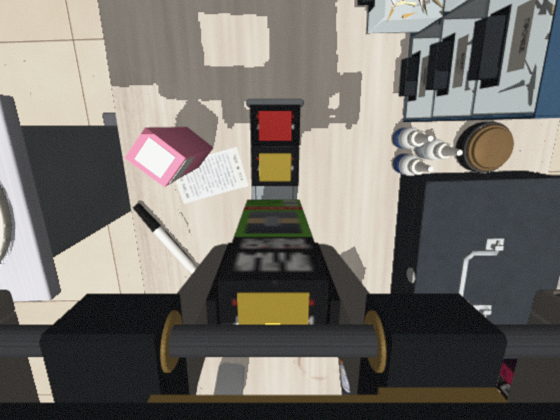

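The carton is held upright over the gap, filling rows 200–325, with yellow (275,167) just beyond it. I'll measure its +y face for tilt and offset.

```bash
python3 - <<'E'
from h import *
im,d=ctrl.capture('wrist'); P=cloud('wrist',d)
for v in [150,180,190,*range(196,330,8)]: print(v,np.round(P[v,275]*1000).astype(int).tolist(),end=' ')
print(); 
for v in (230,260,205): 
    q=P[v]; m=(q[:,2]>.17)&(abs(q[:,1]-.047)<.02)&(abs(q[:,0]-.52)<.04); print(v,q[m][[0,-1]].round(4).tolist())
E
```

```text
150 [525, 86, 151] 180 [524, 57, 151] 190 [524, 18, 6] 196 [524, 9, 7] 204 [524, 47, 203] 212 [524, 47, 225] 220 [523, 46, 244] 228 [523, 47, 263] 236 [523, 47, 277] 244 [523, 47, 289] 252 [523, 47, 300] 260 [523, 47, 309] 268 [523, 47, 317] 276 [523, 46, 324] 284 [523, 44, 327] 292 [523, 41, 328] 300 [523, 38, 329] 308 [523, 34, 329] 316 [522, 30, 329] 324 [523, 57, 370] 
230 [[0.4996, 0.0472, 0.2653], [0.5444, 0.0464, 0.2667]]
260 [[0.4849, 0.0414, 0.2948], [0.558, 0.0399, 0.2961]]
205 [[0.4997, 0.0473, 0.205], [0.5443, 0.0465, 0.2069]]
```

```bash
python3 -m handwheel '[{"dx":-2,"dy":0.5,"dz":15,"ax":0,"ay":0,"az":0,"hand":35},{"dx":-2,"dy":0.5,"dz":30,"ax":0,"ay":0,"az":0,"hand":35},{"dx":-2,"dy":0.5,"dz":55,"ax":0,"ay":0,"az":0,"hand":35},{"dx":-2,"dy":0.5,"dz":80,"ax":0,"ay":0,"az":0,"hand":35},{"dx":-2,"dy":0.5,"dz":105,"ax":0,"ay":0,"az":0,"hand":35}]' 25
python3 -m handwheel '[{"dx":0,"dy":0,"dz":20,"ax":0,"ay":0,"az":0,"hand":35},{"dx":0,"dy":0,"dz":35,"ax":0,"ay":0,"az":0,"hand":35},{"dx":0,"dy":0,"dz":45,"ax":0,"ay":0,"az":0,"hand":35},{"dx":0,"dy":0,"dz":50,"ax":0,"ay":0,"az":0,"hand":35},{"dx":0,"dy":0,"dz":50,"ax":0,"ay":0,"az":0,"hand":35}]' 25
python3 go.py .5218 .028 .112 -1.5
```

```text
t: 14.0
tool_pos: [0.5222, 0.0276, 0.1842]
eef_rot: [[0.029, 1.0, 0.001], [1.0, -0.029, 0.0], [0.0, 0.001, -1.0]]
contact_force: [0.1, 0.3, -0.5]
grip_width: 0.495
grip_force: 25.0
t: 14.5
tool_pos: [0.5221, 0.0272, 0.1347]
eef_rot: [[0.03, 1.0, -0.0], [1.0, -0.03, -0.0], [-0.0, -0.0, -1.0]]
contact_force: [0.3, 0.1, -0.9]
grip_width: 0.499
grip_force: 25.0
t 14.5 pos [0.5221 0.0272 0.1347] cur yaw -1.7 q6 4.5 F [ 0.3  0.1 -0.9] w 45.9 -> d [ 0.8 -0.3 22.7] az -0.2
```

```bash
python3 -m handwheel '[{"dx":0,"dy":0,"dz":8,"ax":0,"ay":0,"az":0,"hand":35},{"dx":0,"dy":0,"dz":14,"ax":0,"ay":0,"az":0,"hand":35},{"dx":0,"dy":0,"dz":19,"ax":0,"ay":0,"az":0,"hand":35},{"dx":0,"dy":0,"dz":22,"ax":0,"ay":0,"az":0,"hand":35},{"dx":0,"dy":0,"dz":22,"ax":0,"ay":0,"az":0,"hand":35}]' 25
python3 prof.py | head -12
```

```text
t: 15.0
tool_pos: [0.5222, 0.0269, 0.1128]
eef_rot: [[0.03, 1.0, -0.0], [1.0, -0.03, -0.0], [-0.0, -0.0, -1.0]]
contact_force: [0.2, -0.4, -1.7]
grip_width: 0.496
grip_force: 25.0
5 F [529 193  -1] [529 193  -2]
59 s [528 156  -1] [526 135 107]
60 T [526 135 107] [526 126 150]
262 s [524  52 151] [524  43 133]
269 T [524  44 140] [524  43 140]
324 s [523  24 152] [524  53 193]
359 T [522  -5 139] [522  -4 141]
395 s [522 -15 151] [523  45 208]
```

```bash
python3 -m handwheel '[{"dx":0,"dy":0,"dz":1.5,"ax":0,"ay":0,"az":0,"hand":35},{"dx":2,"dy":0,"dz":1.5,"ax":0,"ay":0,"az":0,"hand":35},{"dx":4,"dy":0,"dz":1.5,"ax":0,"ay":0,"az":0,"hand":35},{"dx":6,"dy":0,"dz":1.5,"ax":0,"ay":0,"az":0,"hand":35},{"dx":6,"dy":0,"dz":1.5,"ax":0,"ay":0,"az":0,"hand":35}]' 25
python3 -m handwheel '[{"dx":0,"dy":0,"dz":0,"ax":0,"ay":0,"az":0,"hand":60},{"dx":0,"dy":0,"dz":0,"ax":0,"ay":0,"az":0,"hand":91.9},{"dx":0,"dy":0,"dz":0,"ax":0,"ay":0,"az":0,"hand":91.9},{"dx":0,"dy":0,"dz":0,"ax":0,"ay":0,"az":0,"hand":91.9},{"dx":0,"dy":0,"dz":-40,"ax":0,"ay":0,"az":0,"hand":91.9}]' 25
python3 go.py .5192 -.096 .24 -1.5
```

```text
t: 15.55
tool_pos: [0.5226, 0.0323, 0.1125]
eef_rot: [[0.029, 1.0, 0.0], [1.0, -0.029, -0.001], [-0.001, 0.0, -1.0]]
contact_force: [-3.9, -3.7, 13.4]
grip_width: 0.502
grip_force: 25.0
t: 16.05
tool_pos: [0.5191, 0.0328, 0.1478]
eef_rot: [[0.03, 1.0, -0.009], [1.0, -0.03, -0.001], [-0.001, -0.009, -1.0]]
contact_force: [0.9, 0.6, -0.4]
grip_width: 0.914
grip_force: 0.0
t 16.05 pos [0.5191 0.0328 0.1478] cur yaw -1.7 q6 5.2 F [ 0.9  0.6 -0.4] w 84.0 -> d [-128.8    3.1  -92.2] az -0.2
```

```bash
python3 -m handwheel '[{"dx":0,"dy":3,"dz":-50,"ax":0,"ay":0,"az":0,"hand":91.9},{"dx":-40,"dy":3,"dz":-92,"ax":0,"ay":0,"az":0,"hand":91.9},{"dx":-85,"dy":3,"dz":-92,"ax":0,"ay":0,"az":0,"hand":91.9},{"dx":-125,"dy":3,"dz":-92,"ax":0,"ay":0,"az":0,"hand":91.9},{"dx":-125,"dy":3,"dz":-92,"ax":0,"ay":0,"az":0,"hand":91.9}]' 25
python3 -m handwheel '[{"dx":0,"dy":0,"dz":0,"ax":0,"ay":0,"az":0,"hand":91.9},{"dx":0,"dy":0,"dz":0,"ax":0,"ay":0,"az":0,"hand":91.9}]' 25 >/dev/null
python3 look.py w5 end_block_grip carton_white; python3 prof.py | head -12; python3 go.py .5192 -.092 .1 -1.5
```

```text
t: 16.55
tool_pos: [0.5216, -0.096, 0.244]
eef_rot: [[0.033, 0.999, 0.001], [0.999, -0.033, -0.002], [-0.002, 0.001, -1.0]]
contact_force: [0.0, 0.4, -0.8]
grip_width: 1.0
grip_force: 0.0
end_block_grip 0.92 top 0.1192 [array([519. , -96.5]), array([20.6, 50.9]), np.float64(88.6)]
carton_white 0.88 top 0.1456 [array([410.3,  64.8]), array([23.6, 48.7]), np.float64(89.4)]
carton_white 0.7 top 0.1451 [array([ 615.3, -112.9]), array([ 17.7, 113.3]), np.float64(47.5)]
5 T [528  67 153] [528  67 151]
35 s [527  51 142] [527  52 140]
41 B [527  52 126] [527  52 122]
42 T [527  52 122] [527  45 149]
98 s [526   8 141] [526   8 134]
100 B [526   8 125] [526   8 116]
101 s [526   8 116] [526   8 106]
107 F [527   7  42] [527   7  25]
114 T [527   1   5] [526  -5 151]
208 B [524 -78 150] [524 -87 119]
229 F [ 523 -108  118] [ 523 -147    6]
324 s [ 519 -299   -2] [523 -64 324]
t 16.95 pos [ 0.5216 -0.091   0.2432] cur yaw -1.6 q6 -8.4 F [-0.4  0.9 -0.9] w 92.0 -> d [ -1.   -2.3 143.2] az -0.1
```

View pics/w5.png

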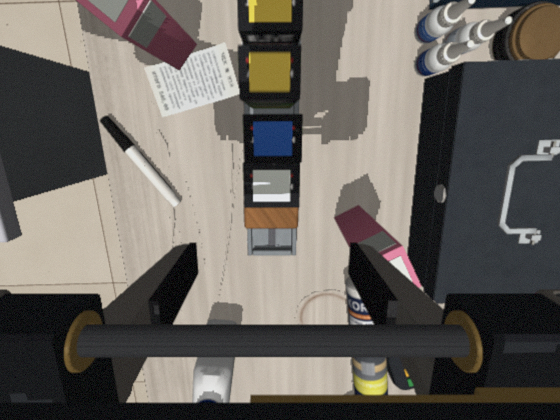

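Left to right along the row: yellow (268,10), loose yellow (270,72), a gap, blue (272,138), white (272,185), block (272,217). Now I'll grip the block.

```bash
python3 -m handwheel '[{"dx":-1,"dy":-2,"dz":20,"ax":0,"ay":0,"az":0,"hand":91.9},{"dx":-1,"dy":-2,"dz":60,"ax":0,"ay":0,"az":0,"hand":91.9},{"dx":-1,"dy":-2,"dz":100,"ax":0,"ay":0,"az":0,"hand":91.9},{"dx":-1,"dy":-2,"dz":135,"ax":0,"ay":0,"az":0,"hand":91.9},{"dx":-1,"dy":-2,"dz":146,"ax":0,"ay":0,"az":0,"hand":80}]' 25
python3 -m handwheel '[{"dx":0,"dy":0,"dz":0,"ax":0,"ay":0,"az":0,"hand":40},{"dx":0,"dy":0,"dz":0,"ax":0,"ay":0,"az":0,"hand":40},{"dx":0,"dy":0,"dz":0,"ax":0,"ay":0,"az":0,"hand":40},{"dx":0,"dy":0,"dz":0,"ax":0,"ay":0,"az":0,"hand":40},{"dx":0,"dy":0,"dz":0,"ax":0,"ay":0,"az":0,"hand":40}]' 25
python3 -m handwheel '[{"dx":0,"dy":0,"dz":0,"ax":0,"ay":0,"az":0,"hand":40},{"dx":2,"dy":0,"dz":0,"ax":0,"ay":0,"az":0,"hand":40},{"dx":4,"dy":0,"dz":0,"ax":0,"ay":0,"az":0,"hand":40},{"dx":6,"dy":0,"dz":0,"ax":0,"ay":0,"az":0,"hand":40},{"dx":8,"dy":0,"dz":0,"ax":0,"ay":0,"az":0,"hand":40}]' 25
```

```text
t: 17.45
tool_pos: [0.5174, -0.092, 0.0943]
eef_rot: [[0.029, 1.0, -0.005], [1.0, -0.029, 0.001], [0.001, -0.005, -1.0]]
contact_force: [-1.1, -0.6, -0.6]
grip_width: 0.935
grip_force: 0.0
t: 17.95
tool_pos: [0.5195, -0.0931, 0.0987]
eef_rot: [[0.03, 1.0, 0.0], [1.0, -0.03, -0.0], [-0.0, 0.0, -1.0]]
contact_force: [-3.8, -0.5, 8.1]
grip_width: 0.566
grip_force: 25.0
t: 18.45
tool_pos: [0.5197, -0.0856, 0.0987]
eef_rot: [[0.03, 1.0, 0.0], [1.0, -0.03, -0.001], [-0.001, 0.0, -1.0]]
contact_force: [-4.9, -3.4, 8.1]
grip_width: 0.564
grip_force: 25.0
```

```bash
python3 -m handwheel '[{"dx":2,"dy":0,"dz":0,"ax":0,"ay":0,"az":0,"hand":40},{"dx":4,"dy":0,"dz":0,"ax":0,"ay":0,"az":0,"hand":40},{"dx":6,"dy":0,"dz":0,"ax":0,"ay":0,"az":0,"hand":40},{"dx":7,"dy":0,"dz":0,"ax":0,"ay":0,"az":0,"hand":40},{"dx":7,"dy":0,"dz":0,"ax":0,"ay":0,"az":0,"hand":40}]' 25
python3 -m handwheel '[{"dx":1,"dy":0,"dz":0,"ax":0,"ay":0,"az":0,"hand":40},{"dx":2,"dy":0,"dz":0,"ax":0,"ay":0,"az":0,"hand":40},{"dx":3,"dy":0,"dz":0,"ax":0,"ay":0,"az":0,"hand":40},{"dx":3,"dy":0,"dz":0,"ax":0,"ay":0,"az":0,"hand":40}]' 25; python3 prof.py | head -14
```

```text
t: 18.95
tool_pos: [0.5199, -0.0786, 0.0987]
eef_rot: [[0.03, 1.0, 0.0], [1.0, -0.03, -0.001], [-0.001, 0.0, -1.0]]
contact_force: [-4.8, -2.8, 8.0]
grip_width: 0.565
grip_force: 25.0
t: 19.35
tool_pos: [0.5199, -0.0756, 0.0987]
eef_rot: [[0.03, 1.0, 0.0], [1.0, -0.03, -0.001], [-0.001, 0.0, -1.0]]
contact_force: [-3.8, -3.5, 7.8]
grip_width: 0.563
grip_force: 25.0
5 T [524  35 152] [524  34 152]
304 B [521 -61 150] [521 -82 118]
319 F [521 -90 118] [ 519 -169    7]
324 s [ 519 -174    6] [521 -49 179]
357 F [521 -55 184] [ 518 -218   -1]
395 s [ 517 -265   -2] [521 -57 194]
```

```bash
python3 -m handwheel '[{"dx":1,"dy":0,"dz":0,"ax":0,"ay":0,"az":0,"hand":40},{"dx":2,"dy":0,"dz":0,"ax":0,"ay":0,"az":0,"hand":40},{"dx":2,"dy":0,"dz":0,"ax":0,"ay":0,"az":0,"hand":40}]' 25|head -5
python3 -m handwheel '[{"dx":1,"dy":0,"dz":0,"ax":0,"ay":0,"az":0,"hand":40},{"dx":2,"dy":0,"dz":0,"ax":0,"ay":0,"az":0,"hand":40},{"dx":2,"dy":0,"dz":0,"ax":0,"ay":0,"az":0,"hand":40}]' 25|head -5
```

```text
t: 19.7
tool_pos: [0.52, -0.0737, 0.0987]
eef_rot: [[0.03, 1.0, 0.0], [1.0, -0.03, -0.001], [-0.001, 0.0, -1.0]]
contact_force: [-4.2, -3.7, 7.3]
grip_width: 0.561
t: 20.0
tool_pos: [0.5201, -0.0726, 0.0987]
eef_rot: [[0.029, 1.0, 0.0], [1.0, -0.029, -0.002], [-0.002, 0.0, -1.0]]
contact_force: [-5.1, -10.5, 8.8]
grip_width: 0.566
```

The force rose to 10 N at the predicted spot. One more nudge, then release and check.

```bash
python3 -m handwheel '[{"dx":1,"dy":0,"dz":0,"ax":0,"ay":0,"az":0,"hand":40},{"dx":1.5,"dy":0,"dz":0,"ax":0,"ay":0,"az":0,"hand":40},{"dx":1.5,"dy":0,"dz":0,"ax":0,"ay":0,"az":0,"hand":40}]' 25|head -5
python3 -m handwheel '[{"dx":0,"dy":0,"dz":0,"ax":0,"ay":0,"az":0,"hand":60},{"dx":0,"dy":0,"dz":0,"ax":0,"ay":0,"az":0,"hand":91.9},{"dx":0,"dy":0,"dz":0,"ax":0,"ay":0,"az":0,"hand":91.9},{"dx":0,"dy":0,"dz":0,"ax":0,"ay":0,"az":0,"hand":91.9},{"dx":0,"dy":0,"dz":-40,"ax":0,"ay":0,"az":0,"hand":91.9}]' 25
python3 -m handwheel '[{"dx":0,"dy":0,"dz":-50,"ax":0,"ay":0,"az":0,"hand":91.9},{"dx":0,"dy":0,"dz":-100,"ax":0,"ay":0,"az":0,"hand":91.9},{"dx":0,"dy":0,"dz":-140,"ax":0,"ay":0,"az":0,"hand":91.9},{"dx":0,"dy":0,"dz":-140,"ax":0,"ay":0,"az":0,"hand":91.9},{"dx":0,"dy":0,"dz":-140,"ax":0,"ay":0,"az":0,"hand":91.9}]' 25
python3 look.py w6 end_block_grip; python3 prof.py | head -14
```

```text
t: 20.3
tool_pos: [0.5201, -0.0724, 0.0987]
eef_rot: [[0.029, 1.0, 0.0], [1.0, -0.029, -0.004], [-0.004, 0.0, -1.0]]
contact_force: [-6.0, -18.8, 6.0]
grip_width: 0.565
t: 20.8
tool_pos: [0.5172, -0.0689, 0.134]
eef_rot: [[0.03, 1.0, -0.008], [1.0, -0.03, 0.001], [0.001, -0.008, -1.0]]
contact_force: [0.9, -1.1, 2.0]
grip_width: 0.975
grip_force: 0.0
t: 21.3
tool_pos: [0.5206, -0.0694, 0.2781]
eef_rot: [[0.03, 1.0, 0.002], [1.0, -0.03, -0.0], [-0.0, 0.002, -1.0]]
contact_force: [-0.4, -0.1, 0.3]
grip_width: 1.006
grip_force: 0.0
end_block_grip 0.77 top 0.118 [array([518.8, -71.7]), array([30.2, 51.4]), np.float64(88.3)]
5 T [526 100 151] [526 100 151]
200 B [521 -57 150] [521 -66 117]
220 F [521 -87 117] [ 520 -123    5]
324 s [ 515 -301   -2] [521 -43 356]
357 F [521 -49 361] [ 513 -368   -2]
395 s [ 511 -445   -1] [521 -51 371]
```

View pics/w6.png

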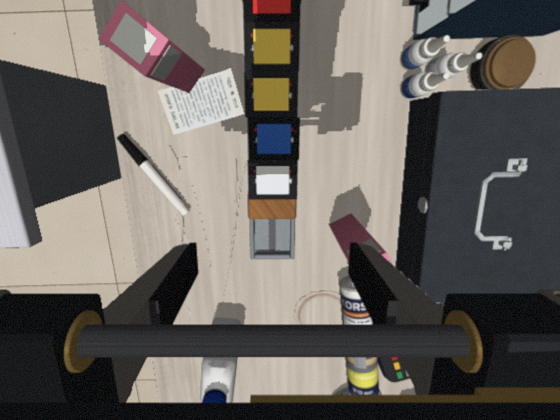

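The row is red, yellow (270,47), yellow (270,95), blue (273,139), white (272,180), block (272,208). It is closed up and upright, and the hand is clear.

```bash
python3 -c "
from station import ctrl
print(ctrl.sign_off())"
```

```text
the job is handed in; nothing more can be done
None
```

The loose yellow-labelled carton now stands upright next to the other yellow one on the end-block side, the block is slid back so the row is tight, the bottle was not touched, and the job is handed in at about 21 s.

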